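Level the floating microscope platform and hold it

ROBOT

A 6-joint arm with a two-finger parallel gripper is mounted at the origin on the work surface. World frame = base frame: x ahead of the robot, y to its left, z up, the work surface at z = 0. Lengths are in m, angles in degrees, forces in N, time in s.
With the tool pointing down it reaches from about 0.4 to 0.825 m from the base axis. Payload 7 kg.
Tool frame: the origin (TCP) lies between the finger pads, 19 mm behind the fingertips; this is the grasp point; z points along the fingers, y is the direction in which the jaws open and shut (so a half turn about z gives the same grasp; the last joint's range is limited). The gripper opens to 88 mm and grips with 3 to 60 N. Pads are 19 mm wide; open, the fingers measure 130 mm over their backs; the gripper's body (78 mm by 193 mm) begins 47 mm behind the grasp point.
Start: joints at [81.538, 20.546, 0.682, 0, -70.136, -16.507], TCP at [0.285, 0.612, 0.245] pointing down, gripper open.
Joint ranges: [-176.03, 176.03], [-82.01, 121.73], [-58.28, 71.71], [-173.87, 95.51], [-174.79, -0.11], [-173.66, 173.66]. Speed limits (degrees/s): [136.94, 136.94, 172.46, 180, 180, 180].

INTERFACE

Orientations are given as [roll, pitch, yaw] about the fixed x, y, z axes, in that order (R = Rz(yaw) Ry(pitch) Rx(roll)).
In Python, from plant import get_state, capture, get_calibration, close_job, boxes_of, cut_out gives the robot as it stands.
- The arm moves only by the tool apply_moves, never from a script. Its argument "commands" is a list of rows, each an object with "grip": the closure, from 0 (fully open) to 1 (shut); "slide": the shift along the tool's x, y, z in m, a list of three; "roll": the turn about the tool's z in degrees. In form: [{"grip": grip, "slide": [x, y, z], "roll": roll}, ...]. A call has 1 to 5 rows; each row is the pose to reach, as a shift and turn from the pose commanded when the call began, along the tool's axes at that moment; what a row does not reach only later rows make up. A row lasts 1/8 s, in which the tool goes at most 62.5 mm and 10.7 degrees, less where a joint would pass 70% of its speed; a pose out of reach is approached as far as the arm can. A call with a gripper value outside its range is refused whole. The fingers move at their own pace and stop on an object; "grip_force" is the grip in N (left out, the last holds). Time passes only in rows, so rows that repeat a pose let the fingers close. It gives the time, the measured TCP pose, the force and the opening at its end, in the units of the state.
- get_state(): the state, without advancing time (a new reading comes with each control period).
- capture(name): name is "scene" or "side" or "wrist"; returns (picture, depth): 420x560x3 uint8, red, green, blue; 420x560 float32, m along the optical axis (not along the pixel's ray), 0 where there is no reading.
- get_calibration(name): a dict with "mtx" (3x3 intrinsics, pixels), "R" (3x3) and "t" (3): a world point X has camera coordinates R X + t. Camera axes: x right, y down, z forward; pixel columns grow to the right and rows downward; lengths in m; the calibration is good to about 2 mm. A picture is of the moment at which its call begins: read the wrist's pose just before it. get_calibration takes no time and is no camera call; for the wrist camera it gives the pose at the moment of the call.
- close_job(): hands the job in, once; it reports no verdict.
Trained networks look in the newest picture that a camera, given by its name, has taken for a name from the list of things; names that differ only in an ending like _2 or _b are one class to them, and where a whole thing is asked for, a point or a joint stands for the part that bears it (a point fixed in the world has none). Each returns a list of dicts, best first, with "score" (0 to 1); they miss things now and then, are a little off and sometimes report something else, mostly with a low value. They report only what shows in the picture. A call takes as long as a camera call. They do not tell look-alikes from the thing itself.
- boxes_of(name, camera): "position" ([x, y, z] in m, in the coordinates of the camera as it stood for that picture, good to about 4 mm: the middle of the surface that is visible of it).
- cut_out(name, camera): "mask" (420x560 bool, what is visible of it).
The state is a dict: "time_s": time; "joints": joint angles; "qd": joint speeds; "joint_torque": joint torques, N m; "tcp_pos": TCP position; "eef_rot": TCP orientation; "contact_force": force on the tool from outside, world axes, zero at the start; "moment": the same for the moment, N m; "gripper_width": finger opening in m.
Only numpy, scipy, OpenCV 4.12 (cv2) and the standard library are available. Lean on these libraries where they do the work, as an engineer would, in place of code of your own. Each camera call takes 0.05 s, during which the arm holds its last target.

TASK

Pick up the spirit level, lay it in the slot of the floating platform and slide it under the low bridge until its end meets the stop, then let go of it. Then grip the black levelling knob, press the platform down with it until the foot underneath is firmly seated on its pad, and turn the knob until the bubble stands between its two lines. Finish holding: keep gripping the knob and pressing the foot onto its pad with the bubble centred; leave the other loose things on the bench where they are.

Things in the scene. Friction and masses are not known exactly. Their poses are not given: they have to be found in the camera images.
- level: The spirit level: a loose plain aluminium bar, 160 mm long (x axis), 26 mm wide (y), 45 mm tall (z), about 0.35 kg, standing on the bench at the robot's right, with a 72 mm vial let into the middle of its top. Origin: centre of its underside. Symmetric end for end: it may lie either way round in the slot.
- bubble_mid (a point): Middle of the pale bubble (16 mm long, 11 wide) on top of the level, 46 mm above its underside. Its x in the level's own frame is 0 when it stands midway between the two black lines, which are 13.5 mm either side of the middle; it stops at +-26 mm. It runs to the higher end, 24 mm per degree of slope, and settles in about 1 s.
- base: Fixed dark steel base of the floating platform, 220 mm (x) by 330 mm (y), 15 mm thick, flat on the bench. Origin: centre of its underside. All platform parts turn with it.
- platform: The floating platform: an aluminium breadboard plate, 220 mm (x) by 320 mm (y), 12 mm thick, hinged along x to the base at its +y end. Origin: on the hinge axis at the plate's underside, 45 mm above the bench, mid-width; the plate reaches 310 mm from it along its own -y, its top at z = +12 mm. Carries the slot, bridge, stop and knob.
- seat (a point): Point on the plate's top, in the middle of the slot, 80 mm from the stop's face: where the centre of the level's underside stands when the level lies in the slot with its end against the stop (35 mm of it under the bridge). Axes as the platform's.
- knob: Black levelling knob on the plate, at platform x = -40, y = -260 mm. Origin: on its axis at the plate's top. A 60 mm flange (top 10 mm above the plate) with an upright bar, 52 mm long (x), 16 mm wide (y), 10 to 46 mm above the plate. Clockwise from above lengthens the foot 3 mm per rad and raises the pressed plate: bubble moves 16 mm per rad. About 0.15 N m to turn; stays put.
- knob_grip (a point): On the knob's axis, 32 mm above the plate's top (22 mm above the flange): the height for the TCP to grip the bar with the fingertips 3 mm above the flange. Axes as the knob's.
- foot: Steel levelling foot under the plate below the knob, 22 mm across, moved downward by the knob. Origin: about at the plate's underside on the knob's axis; its sole is 23 mm lower. It always starts too short, by 0.6 to 1.45 rad of clockwise turn of the knob.
- anvil: Steel pad 32 mm across on the base under the foot, its top about 22 mm above the bench (it differs a little from place to place). Origin: centre of its top.
- amber: amber glass dropper bottle, 32 mm across, 75 mm tall; a bystander to be left standing. Origin: centre of its underside.
- sample_vial: small clear vial with white cap, 30 mm across, 60 mm tall; a bystander to be left standing. Origin: centre of its underside.
- objective: brass microscope objective standing on end, 30 mm across, 46 mm tall; a bystander to be left standing. Origin: centre of its underside.
- free_edge (a point): Top of the plate's free (-y) edge, mid-width. Springs hold this end up, the plate 0.045 rad off level; pressing at the knob (5 N to start it, 9 to 11 N near level) brings it down until the foot meets the anvil, 13 to 17 mm lower at the knob, and cannot go further; a steady 15 to 20 N seats it firmly. It springs up when let go.
- slot_mouth (a point): Open end of the slot, on the plate's top, mid-slot. The slot is two steel rails 10 mm high, 34 mm apart inside, running 190 mm from here along the plate's +y to the stop's face. Axes as the platform's.
- bridge (a point): Middle of the underside of the dark bridge over the slot's far end, 55 mm above the plate's top. The bridge is 35 mm long along the slot, ending at the stop's face, 70 mm across and 8 mm thick; its posts are 50 mm apart inside. The stop block beyond it is 30 mm high.
- dish: flat round clear plastic culture dish, 60 mm across, 15 mm high; a bystander to be left standing. Origin: centre of its underside.
- slide_box: white and grey slide box, 87 x 102 x 35 mm; a bystander to be left standing. Origin: centre of its underside.
Things that resemble listed ones, but are neither listed nor needed, are in the scene too. Several things look just like the level: the one meant starts nearest to the robot's base.

How it is judged:
By the outcome, as a careful person would: the job done as asked, in the order asked, and still so for the second after the job is handed in, while the arm keeps its last pose, push and grip.
It also fails if it takes over 69 s, if anything falls off the work surface, if the arm or the gripper's body presses on something with over 40 N, if the wrist force passes 120 N, or if a joint passes its speed limit or range.

## Working session

There is one attempt and no reset: what is moved stays moved. The work goes in short steps, Python scripts to look and compute and a tool call to move; the robot and the scene stay as the last step left them, time stands still between calls to the robot, and variables do not carry over. Pictures are saved under pics/ and viewed, and the job is handed in when it is done.

Besides the shell and the picture viewer there is one more tool, called after "Emit:" by a JSON object that holds its "op" and its "data", one argument or row to a line. apply_moves: Moves the arm, as the interface text tells. Its arguments: {"type":"object","properties":{"commands":{"type":"array"},"grip_force":{"type":"number"}},"required":["commands"]}

```bash
ls; mkdir -p pics; python3 - <<'E'
from plant import *
import cv2,numpy as np
print(get_state())
for n in ["scene","side"]:
    p,d=capture(n); cv2.imwrite(f"pics/{n}0.png",p[:,:,::-1]); np.save(f"{n}_d.npy",d)
    c=get_calibration(n); print(n,c)
E
```

```text
pics
{'time_s': 0.0, 'joints': array([ 8.15372276e+01,  2.05905699e+01,  6.34158196e-01, -2.01599481e-02,
       -7.01348119e+01, -1.65049209e+01]), 'qd': array([ 0.01992487,  0.00980386, -0.00537588,  0.09860334,  0.00764173,
        0.00571867]), 'joint_torque': array([-3.92526545e-04, -5.82717705e+01,  2.93058264e+01,  6.99741304e+00,
        6.99909084e-03, -1.47222440e-04]), 'tcp_pos': array([0.284773  , 0.61149124, 0.24443521]), 'eef_rot': array([ 1.79907151e+02, -7.74811442e-03, -2.49745527e+01]), 'contact_force': array([-0.62220535,  0.61280935, -0.09647451]), 'moment': array([0.00274088, 0.05507981, 0.00875315]), 'gripper_width': 0.08765128679357297}
scene {'mtx': array([[480.51929661,   0.        , 293.19112621],
       [  0.        , 480.51929661, 210.60061563],
       [  0.        ,   0.        ,   1.        ]]), 'R': array([[ 0.23320808,  0.97227129, -0.01739357],
       [ 0.56243118, -0.14945251, -0.81322513],
       [-0.79327496,  0.17986798, -0.58168922]]), 't': array([-0.027995  , -0.22099334,  1.90749633])}
side {'mtx': array([[448.66654745,   0.        , 277.88339841],
       [  0.        , 448.66654745, 202.37165462],
       [  0.        ,   0.        ,   1.        ]]), 'R': array([[-0.92562046, -0.37809724, -0.01640868],
       [-0.23888137,  0.6173351 , -0.74955525],
       [ 0.29353442, -0.68988394, -0.66173838]]), 't': array([0.43824966, 0.25424403, 1.41812688])}
```

View pics/scene0.png

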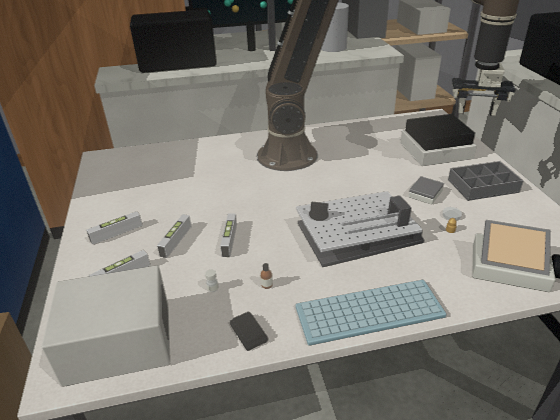

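View pics/side0.png

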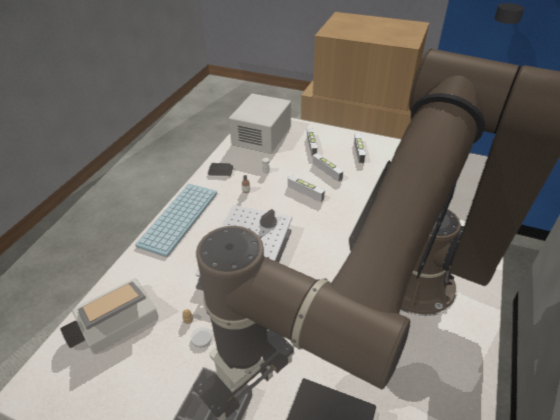

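The scene picture shows four level look-alikes at about (115,228), (174,235), (228,234) and (122,265). The platform is at (360,225), with its knob at (319,211) and bridge at (400,210). Next I'll measure how far each is from the base.

```bash
cat > h.py <<'E'
from plant import *
import cv2,numpy as np
from scipy.spatial.transform import Rotation as Ro
def depro(u,v,d,c):
    u=np.asarray(u,float);v=np.asarray(v,float)
    K=c["mtx"];P=np.stack([(u-K[0,2])/K[0,0]*d,(v-K[1,2])/K[1,1]*d,d],-1)
    return (P-c["t"])@c["R"]
def proj(X,c):
    X=np.atleast_2d(X);q=(X@c["R"].T+c["t"])@c["mtx"].T
    return q[:,:2]/q[:,2:]
def cloud(d,c):
    v,u=np.mgrid[:420,:560]; return depro(u,v,d,c)
E
python3 - <<'E'
from h import *
np.set_printoptions(precision=4,suppress=True)
c=get_calibration("scene");d=np.load("scene_d.npy");W=cloud(d,c)
p=cv2.imread("pics/scene0.png")
m=(W[...,2]>0.036)&(W[...,2]<0.06)&(d>0)&(W[...,0]>.2)&(W[...,0]<1.2)&(abs(W[...,1])<.8)
n,l,st,ce=cv2.connectedComponentsWithStats(m.astype(np.uint8))
for i in range(1,n):
    if st[i,4]<40: continue
    X=W[l==i]; r=cv2.minAreaRect((X[:,:2]*1000).astype(np.float32))
    print(ce[i],st[i,4],r,X[:,2].mean(), np.hypot(*r[0]))
for n in ["platform","knob","level","bridge","foot","free_edge","amber","objective","slide_box"]:
    for b in boxes_of(n,"scene"):
        X=(np.array(b["position"])-c["t"])@c["R"]; print(n,b["score"],X,proj(X,c))
cv2.imwrite("pics/crop0.png",cv2.resize(p[180:290,80:440],None,fx=2.2,fy=2.2,interpolation=cv2.INTER_CUBIC))
E
```

```text
[447.7143 151.1607] 336 ((217.61680603027344, 581.8171997070312), (32.414649963378906, 224.86801147460938), 0.23628631234169006) 0.04941106555635026 621.1830069647343
[486.1371 175.8416] 846 ((402.5909423828125, 623.175537109375), (207.93382263183594, 151.09487915039062), 89.73439025878906) 0.043635895036114605 741.9078224013001
[425.8 185.7] 120 ((404.7250061035156, 401.3770751953125), (84.42669677734375, 92.55079650878906), 44.33273696899414) 0.0373506369553213 570.005164062427
[382.597  201.0448] 201 ((480.0643310546875, 203.9190673828125), (50.60344314575195, 135.40771484375), 56.67146301269531) 0.05780711972616837 521.5790908321197
[112.6761 223.1645] 389 ((353.8925476074219, -627.6958618164062), (36.68732452392578, 161.3613739013672), 22.33167839050293) 0.044222141849897256 720.5845059349474
[228.0156 230.5031] 320 ((477.7336730957031, -287.00689697265625), (26.50060272216797, 169.00796508789062), 74.90486907958984) 0.04533853042853074 557.3171640272575
[173.2514 231.384 ] 362 ((439.0123291015625, -445.2274475097656), (31.176815032958984, 169.89300537109375), 60.025447845458984
[... 1141 characters left out ...]
.57 [ 0.6867 -0.3609  0.0392] [[210.5041 281.1898]]
knob 0.71 [ 0.5275 -0.0198  0.0912] [[318.0826 212.1102]]
knob 0.56 [0.5391 0.428  0.0141] [[452.5575 212.7106]]
level 0.93 [ 0.5023 -0.2896  0.0405] [[228.4581 234.6702]]
level 0.68 [ 0.4592 -0.447   0.0386] [[174.3623 234.8534]]
level 0.59 [ 0.5582 -0.5733  0.0472] [[128.948  261.1342]]
bridge 0.89 [0.5746 0.096  0.0658] [[359.7592 222.1207]]
free_edge 0.69 [0.5712 0.094  0.0656] [[358.7424 221.632 ]]
amber 0.49 [ 0.7115 -0.2153  0.0412] [[266.1328 277.3269]]
slide_box 0.74 [0.4145 0.3932 0.0381] [[426.1667 187.685 ]]
slide_box 0.41 [ 0.5234 -0.0203  0.0887] [[317.5331 212.0384]]
slide_box 0.25 [0.5731 0.0927 0.0681] [[358.5866 221.3879]]
```

View pics/crop0.png

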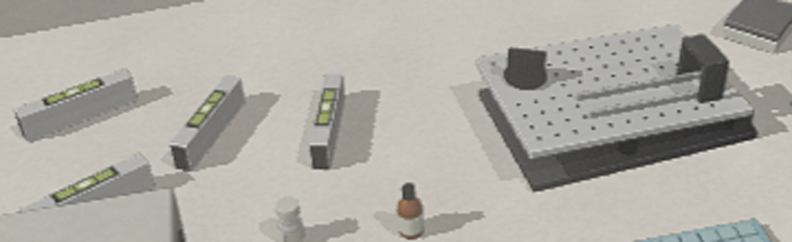

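Distances from the base: (228,234) is 0.557 m, (174,235) is 0.625 m, (115,228) is 0.72 m and (122,265) is 0.82 m. The level meant is the one at (228,234), since it is the nearest, and the enlarged crop confirms it is a plain bar with a vial. Next I'll fit the platform and check how the wrist camera is mounted.

```bash
python3 - <<'E'
from h import *
np.set_printoptions(precision=4,suppress=True)
c=get_calibration("scene");d=np.load("scene_d.npy");W=cloud(d,c)
m=np.zeros((420,560),bool);m[185:262,290:428]=1
m&=(W[...,2]>.045)&(W[...,2]<.085)
X=W[m]
best=None;rng=np.random.default_rng(0)
for _ in range(500):
    a=X[rng.choice(len(X),3,replace=False)];n=np.cross(a[1]-a[0],a[2]-a[0]);n/=np.linalg.norm(n)+1e-12
    if abs(n[2])<.95: continue
    k=abs((X-a[0])@n)<.002
    if best is None or k.sum()>best.sum(): best=k
Y=X[best];cc=Y.mean(0);n=np.linalg.svd(Y-cc)[2][2];n*=np.sign(n[2])
print(len(X),len(Y),cc,n,"tilt",np.degrees(np.arccos(n[2])),"dir",np.degrees(np.arctan2(n[1],n[0])))
r=cv2.minAreaRect((Y[:,:2]*1000).astype(np.float32));print(r)
s=get_state();w=get_calibration("wrist")
Rt=Ro.from_euler("xyz",s["eef_rot"],degrees=True).as_matrix()
pc=-w["R"].T@w["t"]; print("cam in tcp",Rt.T@(pc-s["tcp_pos"]),"\n",w["R"]@Rt,w["mtx"])
E
```

```text
4412 2631 [0.5606 0.084  0.0649] [-0.0075  0.0454  0.9989] tilt 2.6375998767999267 dir 99.35433679713479
((547.893310546875, 96.96339416503906), (225.03207397460938, 321.5500183105469), 5.390598297119141)
cam in tcp [ 0.0704 -0.0008 -0.1398] 
 [[ 0.0015  1.     -0.0003]
 [-0.9642  0.0014 -0.2652]
 [-0.2652  0.0007  0.9642]] [[355.9155   0.     282.1449]
 [  0.     355.9155 212.9104]
 [  0.       0.       1.    ]]
```

Emit:
{"op": "apply_moves", "data": {
  "commands": [
    {"grip": 0,"slide": [0.496,0.353,-0.085],"roll": 0},
    {"grip": 0,"slide": [0.496,0.353,-0.085],"roll": 0},
    {"grip": 0,"slide": [0.496,0.353,-0.085],"roll": 0},
    {"grip": 0,"slide": [0.496,0.353,-0.085],"roll": 0},
    {"grip": 0,"slide": [0.496,0.353,-0.085],"roll": 0}
  ],
  "grip_force": 20
}}

```text
time_s: 1.18
tcp_pos: [0.4384, 0.341, 0.2893]
eef_rot: [-180.0, -0.0, -24.9]
contact_force: [1.1, 0.2, 0.0]
gripper_width: 0.0878
```

Emit:
{"op": "apply_moves", "data": {
  "commands": [
    {"grip": 0,"slide": [0.244,0.174,-0.042],"roll": 0},
    {"grip": 0,"slide": [0.244,0.174,-0.042],"roll": 0},
    {"grip": 0,"slide": [0.244,0.174,-0.042],"roll": 0},
    {"grip": 0,"slide": [0.244,0.174,-0.042],"roll": 0},
    {"grip": 0,"slide": [0.244,0.174,-0.042],"roll": 0}
  ]
}}

```text
time_s: 1.8
tcp_pos: [0.5863, 0.0799, 0.3313]
eef_rot: [-180.0, -0.0, -25.0]
contact_force: [-0.4, 1.8, -0.2]
gripper_width: 0.0878
```

```bash
python3 - <<'E'
from h import *
np.set_printoptions(precision=4,suppress=True)
s=get_state();c=get_calibration("wrist");p,d=capture("wrist")
print(s["tcp_pos"],s["eef_rot"],s["joints"],s["time_s"])
cv2.imwrite("pics/w1.png",p[:,:,::-1]);np.save("w1_d.npy",d);np.savez("w1_c.npz",**c)
E
```

```text
[0.5863 0.0799 0.3313] [-179.9637   -0.0356  -25.0012] [ 26.6735  10.2316  -2.2677   0.0056 -77.4502  38.3241] 1.8
```

View pics/w1.png

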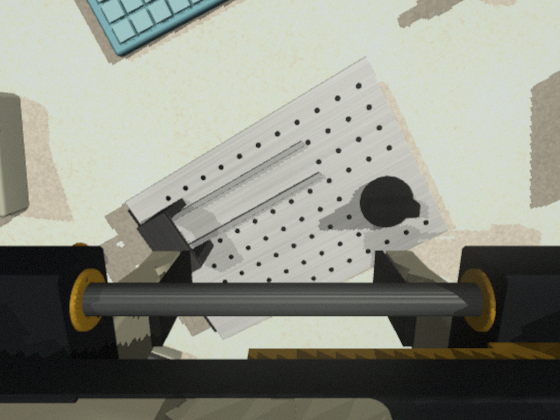

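The wrist view shows the knob at (388,202). The slot rails run from (305,143) and (322,176) to the dark bridge near (165,225). The plate corners are at (367,58), (128,208), (450,232) and (222,338).

```bash
python3 - <<'E'
from h import *
np.set_printoptions(precision=4,suppress=True)
c=dict(np.load("w1_c.npz"));d=np.load("w1_d.npy");W=cloud(d,c)
p=cv2.imread("pics/w1.png")
m=np.zeros((420,560),np.uint8);cv2.fillPoly(m,[np.array([[367,60],[128,208],[200,300],[370,255],[440,232]])],1)
m=(m>0)&(W[...,2]>.045)&(W[...,2]<.085)&(d>0)
X=W[m];best=None;rng=np.random.default_rng(0)
for _ in range(400):
    a=X[rng.choice(len(X),3,replace=False)];n=np.cross(a[1]-a[0],a[2]-a[0]);n/=np.linalg.norm(n)+1e-12
    if abs(n[2])<.95: continue
    k=abs((X-a[0])@n)<.0015
    if best is None or k.sum()>best.sum(): best=k
Y=X[best];cc=Y.mean(0);n=np.linalg.svd(Y-cc,full_matrices=False)[2][2];n*=np.sign(n[2])
print(len(X),len(Y),cc,n,"tilt",np.degrees(np.arccos(n[2])),"dir",np.degrees(np.arctan2(n[1],n[0])))
H=((W-cc)@n)*(d>0)
# plate points whole image
pm=(abs(H)<.003)&(d>0)
def ang(mask,lbl):
    P=W[mask]; r=cv2.minAreaRect((P[:,:2]*1000).astype(np.float32)); print(lbl,len(P),P.mean(0),r)
n_,l,st,ce=cv2.connectedComponentsWithStats(pm.astype(np.uint8))
i=1+np.argmax(st[1:,4]);ang(l==i,"plate")
roi=cv2.dilate((l==i).astype(np.uint8),np.ones((25,25)))>0
for lo,hi,lb in [(.007,.013,"10mm"),(.040,.050,"knobtop"),(.058,.068,"bridge"),(.026,.034,"30mm")]:
    mm=roi&(H>lo)&(H<hi);n_,l2,st,ce=cv2.connectedComponentsWithStats(mm.astype(np.uint8))
    for j in range(1,n_):
        if st[j,4]>60: print(ce[j]);ang(l2==j,lb)
vis=np.clip((H+.02)/.1*255,0,255).astype(np.uint8);cv2.imwrite("pics/h1.png",cv2.applyColorMap(vis,cv2.COLORMAP_JET))
E
```

```text
35947 30672 [0.5658 0.0701 0.0654] [-0.005   0.0457  0.9989] tilt 2.633187141374207 dir 96.23866692833789
plate 36559 [0.5648 0.068  0.0655] ((544.69580078125, 95.3392105102539), (219.9334716796875, 319.3231506347656), 5.119798183441162)
[238.6032 179.6667]
10mm 819 [0.6073 0.1263 0.0729] ((606.8016357421875, 130.58262634277344), (6.171082973480225, 176.89016723632812), 5.098169803619385)
[256.1004 209.4994]
10mm 797 [0.5676 0.1237 0.0728] ((567.031982421875, 126.78849792480469), (6.5313334465026855, 176.7628631591797), 5.1650261878967285)
[384.6932 196.6831]
10mm 1095 [ 0.5211 -0.0166  0.0791] ((515.9376831054688, -15.513843536376953), (55.77207946777344, 59.04212188720703), 49.4692497253418)
[395.9483 210.5329]
knobtop 638 [ 0.5143 -0.0159  0.1146] ((514.5330200195312, -15.091983795166016), (52.01377868652344, 16.626680374145508), 67.2981185913086)
[168.6749 235.4934]
bridge 1058 [0.5908 0.208  0.1219] ((579.2268676757812, 214.191650390625), (70.07281494140625, 36.215293884277344), 5.652066707611084)
```

View pics/h1.png

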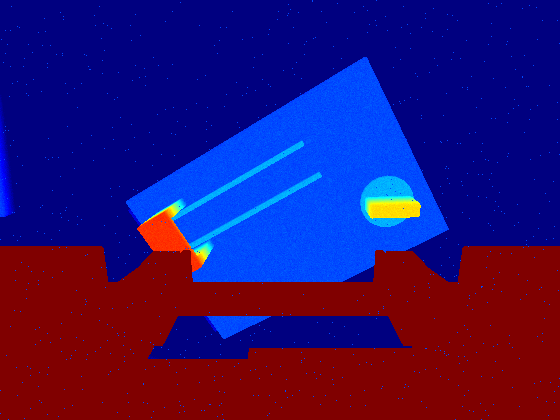

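Emit:
{"op": "apply_moves", "data": {
  "commands": [
    {"grip": 0,"slide": [-0.012,0.391,0.131],"roll": -10},
    {"grip": 0,"slide": [-0.012,0.391,0.131],"roll": -10},
    {"grip": 0,"slide": [-0.012,0.391,0.131],"roll": -10},
    {"grip": 0,"slide": [-0.012,0.391,0.131],"roll": -10},
    {"grip": 0,"slide": [-0.012,0.391,0.131],"roll": -10}
  ]
}}

```text
time_s: 2.48
tcp_pos: [0.4512, -0.1841, 0.2312]
eef_rot: [-180.0, -0.1, -14.9]
contact_force: [0.9, -0.4, -0.2]
gripper_width: 0.0877
```

Emit:
{"op": "apply_moves", "data": {
  "commands": [
    {"grip": 0,"slide": [-0.018,0.093,0.031],"roll": 0},
    {"grip": 0,"slide": [-0.018,0.093,0.031],"roll": 0},
    {"grip": 0,"slide": [-0.018,0.093,0.031],"roll": 0}
  ]
}}

```text
time_s: 2.85
tcp_pos: [0.4091, -0.2694, 0.1995]
eef_rot: [180.0, 0.1, -15.2]
contact_force: [-0.6, 0.7, 0.1]
gripper_width: 0.0877
```

```bash
cat > lev.py <<'E'
from h import *
np.set_printoptions(precision=4,suppress=True)
s=get_state();c=get_calibration("wrist");p,d=capture("wrist")
print(s["tcp_pos"],s["eef_rot"],s["joints"],s["time_s"])
cv2.imwrite("pics/w2.png",p[:,:,::-1]);W=cloud(d,c)
m=(d>0)&(W[...,2]>.038)&(W[...,2]<.052)&(np.hypot(W[...,0]-.478,W[...,1]+.287)<.12)
n_,l,st,ce=cv2.connectedComponentsWithStats(m.astype(np.uint8))
for j in range(1,n_):
    if st[j,4]>300:
        P=W[l==j];print(ce[j],st[j],P.mean(0),cv2.minAreaRect((P[:,:2]*1000).astype(np.float32)))
E
python3 lev.py
```

```text
[ 0.4091 -0.2694  0.1995] [179.9962   0.1041 -15.1716] [-10.3148   5.1724 -25.8904  -0.0059 -59.0412  85.1462] 2.85
[285.2531 105.4448] [ 268    4   35  209 6783] [ 0.4816 -0.2907  0.0458] ((476.2128601074219, -289.2662658691406), (26.06728172302246, 160.64356994628906), 75.04283905029297)
```

View pics/w2.png

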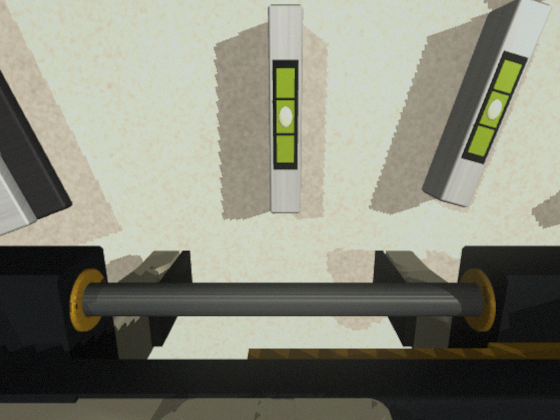

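Emit:
{"op": "apply_moves", "data": {
  "commands": [
    {"grip": 0.3,"slide": [0.04,0.001,0.045],"roll": 0},
    {"grip": 0.3,"slide": [0.08,0.002,0.09],"roll": 0},
    {"grip": 0.3,"slide": [0.08,0.002,0.14],"roll": 0},
    {"grip": 0.3,"slide": [0.08,0.002,0.167],"roll": 0},
    {"grip": 0.3,"slide": [0.08,0.002,0.167],"roll": 0}
  ],
  "grip_force": 25
}}

```text
time_s: 3.52
tcp_pos: [0.487, -0.2893, 0.0317]
eef_rot: [180.0, 0.2, -14.9]
contact_force: [-0.8, 0.3, 0.6]
gripper_width: 0.0616
```

Emit:
{"op": "apply_moves", "data": {
  "commands": [
    {"grip": 1,"slide": [0,0,0],"roll": 0},
    {"grip": 1,"slide": [0,0,0],"roll": 0},
    {"grip": 1,"slide": [0,0,0],"roll": 0},
    {"grip": 1,"slide": [0,0,0],"roll": 0}
  ]
}}

```text
time_s: 4.03
tcp_pos: [0.488, -0.2908, 0.0343]
eef_rot: [180.0, -0.1, -15.0]
contact_force: [-0.3, -3.5, 2.6]
gripper_width: 0.027
```

Emit:
{"op": "apply_moves", "data": {
  "commands": [
    {"grip": 1,"slide": [0,0,-0.06],"roll": 0},
    {"grip": 1,"slide": [0,0,-0.12],"roll": 0},
    {"grip": 1,"slide": [0,-0.04,-0.166],"roll": 10},
    {"grip": 1,"slide": [0,-0.1,-0.166],"roll": 20},
    {"grip": 1,"slide": [0,-0.16,-0.166],"roll": 30}
  ]
}}

```text
time_s: 4.65
tcp_pos: [0.5277, -0.1395, 0.2]
eef_rot: [-179.9, -0.0, -44.5]
contact_force: [1.3, 0.0, -3.5]
gripper_width: 0.0256
```

Emit:
{"op": "apply_moves", "data": {
  "commands": [
    {"grip": 1,"slide": [-0.12,-0.207,0],"roll": 40},
    {"grip": 1,"slide": [-0.12,-0.207,0],"roll": 40},
    {"grip": 1,"slide": [-0.12,-0.207,0],"roll": 40},
    {"grip": 1,"slide": [-0.12,-0.207,0],"roll": 40},
    {"grip": 1,"slide": [-0.12,-0.207,0],"roll": 40}
  ]
}}

```text
time_s: 5.28
tcp_pos: [0.5863, 0.095, 0.1986]
eef_rot: [180.0, 0.0, -84.1]
contact_force: [-0.8, -2.0, -3.2]
gripper_width: 0.0256
```

```bash
cat > snap.py <<'E'
import sys
from h import *
np.set_printoptions(precision=4,suppress=True)
s=get_state();print(s["tcp_pos"],s["eef_rot"],s["joints"],s["contact_force"],s["time_s"])
for n in sys.argv[2:]:
    c=get_calibration(n);p,d=capture(n);cv2.imwrite(f"pics/{n}_{sys.argv[1]}.png",p[:,:,::-1]);np.savez(f"{n}_{sys.argv[1]}.npz",d=d,**c)
E
python3 snap.py a wrist scene side
```

```text
[0.5863 0.095  0.1986] [179.9655   0.0187 -84.092 ] [ 28.0296  14.9719 -13.6506  -0.0345 -61.4025 -22.105 ] [-0.7965 -2.0296 -3.1687] 5.275
```

View pics/wrist_a.png

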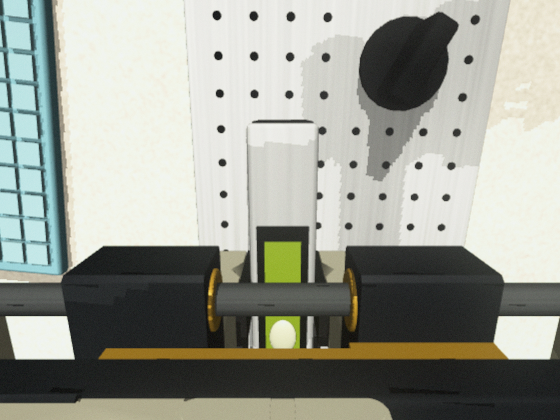

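View pics/scene_a.png

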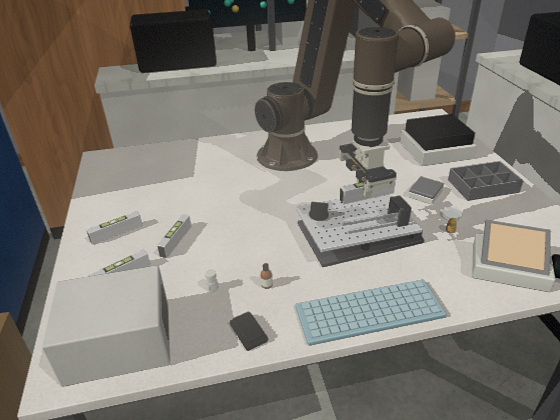

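View pics/side_a.png

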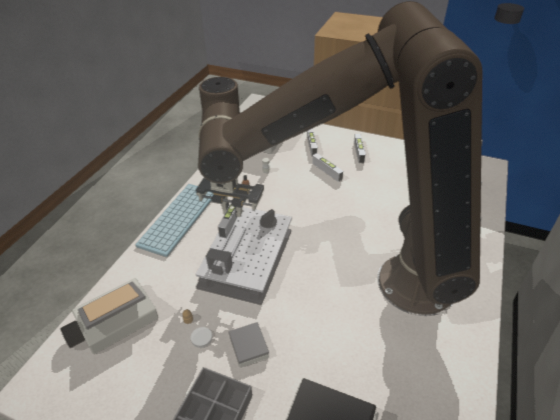

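The wrist view shows the level gripped squarely and running along image x≈283, with the knob at (405,62). The side view shows it above the slot. Now I'll let the arm settle and check the level's pose in the hand.

Emit:
{"op": "apply_moves", "data": {
  "commands": [
    {"grip": 1,"slide": [0,0,0.05],"roll": 0},
    {"grip": 1,"slide": [0,0,0.05],"roll": 0}
  ]
}}

```text
time_s: 5.68
tcp_pos: [0.5828, 0.0888, 0.1461]
eef_rot: [179.6, -0.1, -84.2]
contact_force: [-0.2, -0.5, -2.7]
gripper_width: 0.0256
```

```bash
python3 snap.py b wrist; python3 - <<'E'
from h import *
np.set_printoptions(precision=4,suppress=True)
z=np.load("wrist_b.npz");W=cloud(z["d"],z);d=z["d"]
s=get_state();t=s["tcp_pos"]
R=Ro.from_euler("xyz",s["eef_rot"],degrees=True).as_matrix()
T=(W-t)@R
m=(d>0)&(abs(T[...,1])<.02)&(T[...,2]<0)&(T[...,2]>-.03)&(T[...,0]>.03)&(T[...,0]<.12)
P=T[m];A=np.polyfit(P[:,0],P[:,2],1)
print(len(P),P.min(0),np.percentile(P,[.5,99.5],axis=0),"slope",A)
# rails, bridge in tool frame w/ plate
E
```

```text
[0.5828 0.0888 0.1461] [179.5584  -0.1067 -84.2445] [ 27.6095  17.5558 -17.5789  -0.0795 -55.315  -21.8089] [-0.1936 -0.5074 -2.6871] 5.675
7363 [ 0.03   -0.0104 -0.0106] [[ 0.0302 -0.0102 -0.0098]
 [ 0.0686  0.0154 -0.0055]] slope [ 0.0055 -0.0084]
```

Emit:
{"op": "apply_moves", "data": {
  "commands": [
    {"grip": 1,"slide": [0,-0.007,0],"roll": 0.6},
    {"grip": 1,"slide": [0,-0.007,0],"roll": 0.6},
    {"grip": 1,"slide": [0,-0.007,0],"roll": 0.6}
  ]
}}

```text
time_s: 6.1
tcp_pos: [0.5933, 0.092, 0.1503]
eef_rot: [-179.9, 0.0, -84.7]
contact_force: [0.5, -0.4, -2.5]
gripper_width: 0.0256
```

```bash
python3 snap.py c wrist; python3 - <<'E'
from h import *
np.set_printoptions(precision=4,suppress=True)
z=np.load("wrist_c.npz");W=cloud(z["d"],z);d=z["d"]
s=get_state();t=s["tcp_pos"]
R=Ro.from_euler("xyz",s["eef_rot"],degrees=True).as_matrix()
T=(W-t)@R
m=(d>0)&(abs(T[...,1])<.025)&(T[...,2]<0)&(T[...,2]>-.03)&(T[...,0]>.02)&(T[...,0]<.12)
m=cv2.morphologyEx(m.astype(np.uint8),cv2.MORPH_OPEN,np.ones((5,5)))>0
P=W[m];print("level top",cv2.minAreaRect((P[:,:2]*1000).astype(np.float32)),P.mean(0))
# plate: right edges
n=np.array([-.005,.0457,.9989]);H=(W-np.array([.5658,.0701,.0654]))@n
pm=(abs(H)<.005)&(d>0);pm=cv2.morphologyEx(pm.astype(np.uint8),cv2.MORPH_OPEN,np.ones((5,5)))>0
print("plate resid",np.median(H[pm]),pm.sum())
Y=W[pm];yaw=np.radians(5.12);ex=np.array([np.cos(yaw),np.sin(yaw)]);ey=np.array([-ex[1],ex[0]])
q=(Y[:,:2]-np.array([.5447,.0953]));qx=q@ex;qy=q@ey
# extents by band
for lo in np.arange(-.14,0,.02):
    k=(qy>lo)&(qy<lo+.02)
    if k.sum()>200: print(round(lo,3),np.percentile(qx[k],[.3,99.7]))
print("y",np.percentile(qy,[.2]))
Ls=(P[:,:2]-np.array([.5447,.0953]));print("level in plate x",np.percentile(Ls@ex,[.5,99.5]),"y",np.percentile(Ls@ey,[.5,99.5]))
print("slot x", (np.array([.5869,.1287])-np.array([.5447,.0953]))@ex)
E
```

```text
[0.5933 0.092  0.1503] [-179.927     0.0267  -84.7489] [ 27.443   17.9772 -16.3663   0.0034 -55.5788 -22.1939] [ 0.5424 -0.4017 -2.5352] 6.1
level top ((596.6643676757812, 48.01112747192383), (26.156414031982422, 48.212886810302734), 5.395222187042236) [0.5968 0.0469 0.161 ]
plate resid 8.299209730620065e-05 68617
-0.14 [-0.1067  0.1085]
-0.12 [-0.1092  0.1086]
-0.1 [-0.1092  0.1084]
-0.08 [-0.1092  0.1084]
-0.06 [-0.1092  0.1086]
-0.04 [-0.1093  0.1085]
-0.02 [-0.1092  0.1086]
0.0 [-0.1095  0.1081]
y [-0.1388]
level in plate x [0.0348 0.0604] y [-0.0758 -0.0281]
slot x 0.045012302912312174
```

View pics/wrist_c.png

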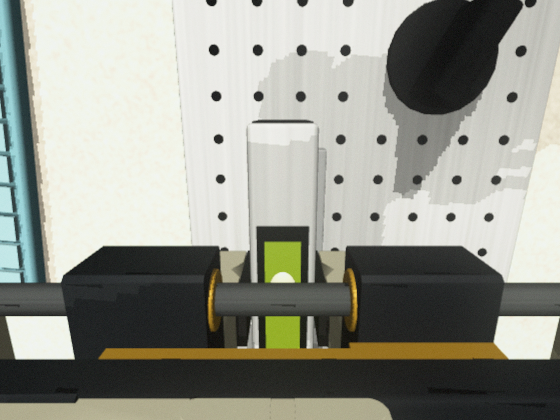

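Emit:
{"op": "apply_moves", "data": {
  "commands": [
    {"grip": 1,"slide": [0,0.003,0.0],"roll": 0.2},
    {"grip": 1,"slide": [0,0.003,0.032],"roll": 0.2},
    {"grip": 1,"slide": [0,0.003,0.032],"roll": 0.2},
    {"grip": 1,"slide": [0,0.003,0.032],"roll": 0.2},
    {"grip": 1,"slide": [0,0.003,0.032],"roll": 0.2}
  ]
}}

```text
time_s: 6.78
tcp_pos: [0.5906, 0.092, 0.1186]
eef_rot: [-179.9, 0.0, -84.9]
contact_force: [0.1, 0.1, -2.9]
gripper_width: 0.0262
```

```bash
cat > lv.py <<'E'
import sys
from h import *
np.set_printoptions(precision=4,suppress=True)
s=get_state();t=s["tcp_pos"];print(s["tcp_pos"],s["eef_rot"],s["contact_force"],s["time_s"])
z=get_calibration("wrist");p,d=capture("wrist");cv2.imwrite(f"pics/wrist_{sys.argv[1]}.png",p[:,:,::-1]);W=cloud(d,z)
R=Ro.from_euler("xyz",s["eef_rot"],degrees=True).as_matrix()
T=(W-t)@R
m=(d>0)&(abs(T[...,1])<.025)&(T[...,2]<0)&(T[...,2]>-.03)&(T[...,0]>.02)&(T[...,0]<.12)
m=cv2.morphologyEx(m.astype(np.uint8),cv2.MORPH_OPEN,np.ones((5,5)))>0
P=W[m];r=cv2.minAreaRect((P[:,:2]*1000).astype(np.float32))
yaw=np.radians(5.12);ex=np.array([np.cos(yaw),np.sin(yaw)]);ey=np.array([-ex[1],ex[0]])
n=np.array([-.005,.0457,.9989]);H=(W-np.array([.5658,.0701,.0654]))@n
Ls=(P[:,:2]-np.array([.5447,.0953]));lx=Ls@ex;ly=Ls@ey
print("level yaw",r[2],"x",np.percentile(lx,[.5,99.5]).mean(),"rear y",np.percentile(ly,.5),"z/slope",P[:,2].mean(),np.polyfit(ly,P[:,2],1))
pm=(abs(H)<.004)&(d>0);Y=W[pm][:,:2]-np.array([.5447,.0953]);Y=Y[(Y@ey>-.13)&(Y@ey<-.03)]@ex;print("plate x edges",np.percentile(Y,[.2,99.8]),"slot .045")
rm=(abs(H-.01)<.002)&(d>0);Q=W[rm][:,:2]-np.array([.5447,.0953]);Q=Q[(abs(Q@ex-.045)<.03)]
if len(Q)>30: print("rails y",np.percentile(Q@ey,1),"x",np.percentile(Q@ex,[1,99]),len(Q))
E
python3 lv.py d
```

```text
[0.5906 0.092  0.1186] [-179.9015    0.0221  -84.9233] [ 0.095   0.1223 -2.8939] 6.775
level yaw 5.21382474899292 x 0.04466213998582823 rear y -0.07560154713432303 z/slope 0.129281092456187 [0.0166 0.1302]
plate x edges [-0.1054  0.1087] slot .045
rails y -0.058111778529330575 x [0.0217 0.0673] 1904
```

View pics/wrist_d.png

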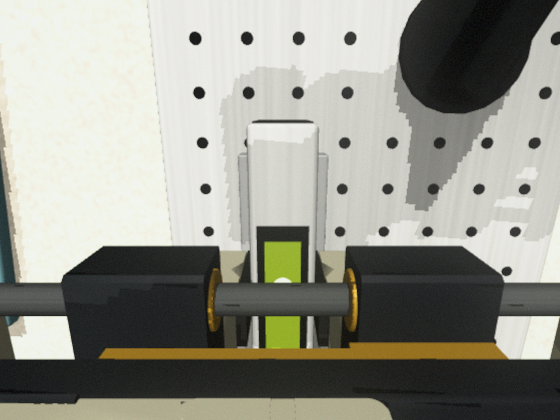

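Emit:
{"op": "apply_moves", "data": {
  "commands": [
    {"grip": 1,"slide": [0,0,0.015],"roll": 0},
    {"grip": 1,"slide": [0,0,0.016],"roll": 0},
    {"grip": 1,"slide": [0,0,0.016],"roll": 0}
  ]
}}

```text
time_s: 7.2
tcp_pos: [0.5897, 0.0916, 0.101]
eef_rot: [180.0, -0.0, -84.9]
contact_force: [-0.4, -0.2, -3.7]
gripper_width: 0.0259
```

Emit:
{"op": "apply_moves", "data": {
  "commands": [
    {"grip": 0.58,"slide": [0,0,0],"roll": 0},
    {"grip": 0.58,"slide": [0,0,0.005],"roll": 0},
    {"grip": 0.58,"slide": [0,0,0.005],"roll": 0}
  ]
}}

```text
time_s: 7.58
tcp_pos: [0.5897, 0.0915, 0.096]
eef_rot: [180.0, -0.0, -85.0]
contact_force: [-1.6, -0.4, 0.4]
gripper_width: 0.0366
```

```bash
python3 lv.py e; python3 snap.py e side scene
```

```text
[0.5897 0.0915 0.096 ] [179.9666  -0.01   -84.9523] [-1.6479 -0.4007  0.4466] 7.575
level yaw 5.45566987991333 x 0.04388338835383572 rear y -0.07516975967511838 z/slope 0.11150240422941358 [-0.0089  0.111 ]
plate x edges [-0.09    0.1087] slot .045
rails y -0.05818350554718852 x [0.0217 0.0673] 3204
[0.5898 0.0915 0.0961] [179.9781  -0.0118 -84.9452] [ 27.5678  21.0493 -20.0697   0.0033 -48.9058 -22.5151] [-0.1145  0.01   -0.0142] 7.625
```

View pics/wrist_e.png

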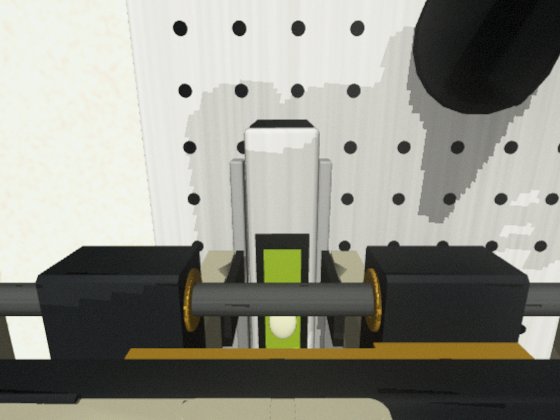

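Emit:
{"op": "apply_moves", "data": {
  "commands": [
    {"grip": 1,"slide": [0,0,0],"roll": 0},
    {"grip": 1,"slide": [0,0,0],"roll": 0},
    {"grip": 1,"slide": [0,0,0],"roll": 0}
  ],
  "grip_force": 12
}}

```text
time_s: 8.1
tcp_pos: [0.5899, 0.0917, 0.0964]
eef_rot: [-180.0, -0.0, -84.9]
contact_force: [-0.6, -0.3, 0.5]
gripper_width: 0.0259
```

```bash
python3 lv.py f
```

```text
[0.5899 0.0917 0.0964] [-179.9967   -0.001   -84.9373] [-0.6061 -0.2916  0.5028] 8.1
level yaw 5.277299880981445 x 0.044067588232258786 rear y -0.07504798246139062 z/slope 0.11155758884731144 [-0.014   0.1108]
plate x edges [-0.0898  0.1087] slot .045
rails y -0.07622125569625504 x [0.0217 0.0673] 2504
```

Emit:
{"op": "apply_moves", "data": {
  "commands": [
    {"grip": 1,"slide": [-0.012,0,0.0005],"roll": 0},
    {"grip": 1,"slide": [-0.024,0,0.001],"roll": 0},
    {"grip": 1,"slide": [-0.034,0,0.0015],"roll": 0},
    {"grip": 1,"slide": [-0.041,0,0.002],"roll": 0},
    {"grip": 1,"slide": [-0.041,0,0.002],"roll": 0}
  ]
}}

```text
time_s: 8.78
tcp_pos: [0.5864, 0.1338, 0.0945]
eef_rot: [-180.0, 0.1, -84.9]
contact_force: [-2.1, 3.0, 1.7]
gripper_width: 0.0258
```

```bash
python3 lv.py g; python3 snap.py g side scene
```

```text
[0.5864 0.1338 0.0945] [-179.9621    0.0592  -84.8932] [-2.1144  2.9571  1.7045] 8.775
level yaw 5.317377090454102 x 0.044273210418644765 rear y -0.03273361594415871 z/slope 0.10960715403392728 [-0.0131  0.1095]
plate x edges [-0.0802  0.1087] slot .045
rails y -0.05747383531840506 x [0.0218 0.0674] 5392
[0.5864 0.1338 0.0945] [-179.9549    0.0749  -84.9053] [ 31.4163  21.4913 -19.5987  -0.0626 -48.8364 -26.2804] [-0.5204  4.6127  2.45  ] 8.825
```

Emit:
{"op": "apply_moves", "data": {
  "commands": [
    {"grip": 1,"slide": [-0.002,0,0],"roll": 0},
    {"grip": 1,"slide": [-0.004,0,0],"roll": 0},
    {"grip": 1,"slide": [-0.006,0,0],"roll": 0}
  ]
}}

```text
time_s: 9.3
tcp_pos: [0.5856, 0.1379, 0.0943]
eef_rot: [180.0, -0.0, -85.0]
contact_force: [0.7, -2.8, 3.2]
gripper_width: 0.026
```

```bash
python3 lv.py h; python3 snap.py h side scene
```

```text
[0.5856 0.1379 0.0943] [179.9726  -0.0347 -84.9708] [ 0.7312 -2.8333  3.1829] 9.3
level yaw 5.1761698722839355 x 0.043908615332799016 rear y -0.02862742734250118 z/slope 0.10943417648810572 [-0.0122  0.1094]
plate x edges [-0.08    0.1087] slot .045
rails y -0.057434890680442184 x [0.0218 0.0674] 5641
[0.5856 0.1382 0.0943] [179.9757  -0.0258 -84.959 ] [ 31.8757  21.5692 -19.5358   0.0159 -48.9284 -26.8452] [ 0.0804 -4.8196  3.3065] 9.35
```

Emit:
{"op": "apply_moves", "data": {
  "commands": [
    {"grip": 1,"slide": [-0.002,0,0],"roll": 0},
    {"grip": 1,"slide": [-0.004,0,0],"roll": 0},
    {"grip": 1,"slide": [-0.004,0,0],"roll": 0}
  ]
}}

```text
time_s: 9.82
tcp_pos: [0.5851, 0.1398, 0.0942]
eef_rot: [179.9, -0.2, -85.0]
contact_force: [4.5, -16.1, 3.6]
gripper_width: 0.0261
```

```bash
python3 lv.py i; python3 snap.py i side scene; python3 - <<'E'
import cv2
a=cv2.imread("pics/side_i.png")[190:300,180:310];b=cv2.imread("pics/scene_i.png")[170:260,290:430]
a=cv2.resize(a,(390,330),interpolation=2);b=cv2.resize(b,(390,330),interpolation=2)
cv2.imwrite("pics/ci.png",cv2.hconcat([a,b]))
E
```

```text
[0.5851 0.1398 0.0942] [179.8821  -0.2068 -84.9643] [  4.4993 -16.1371   3.5582] 9.825
level yaw 4.978841304779053 x 0.04327554778277967 rear y -0.02775492705604346 z/slope 0.10945762167698601 [-0.015   0.1094]
plate x edges [-0.0804  0.1087] slot .045
rails y -0.057413970113382826 x [0.0218 0.0674] 5540
[0.585  0.1398 0.0942] [179.8821  -0.2022 -84.9676] [ 32.1118  21.6173 -19.5362   0.1674 -49.0436 -27.1895] [  4.4198 -14.6206   2.8273] 9.875
```

View pics/ci.png

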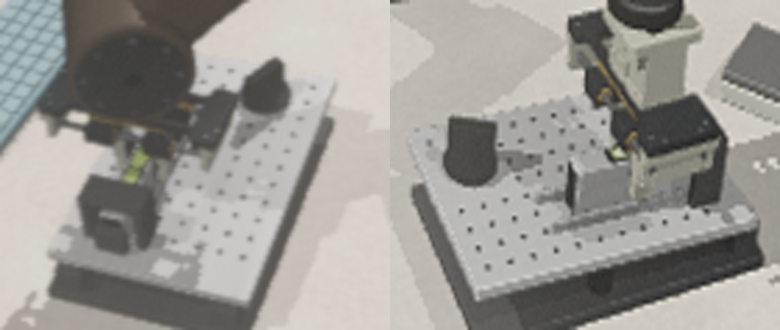

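The push force rose to 16 N with under 1 mm of travel, so the level's end is against the stop. Both views show it under the bridge. I'll release it and go straight up.

Emit:
{"op": "apply_moves", "data": {
  "commands": [
    {"grip": 0.55,"slide": [0,0,0],"roll": 0},
    {"grip": 0.55,"slide": [0,0,0],"roll": 0},
    {"grip": 0.55,"slide": [0.002,0,-0.02],"roll": 0},
    {"grip": 0.3,"slide": [0.002,0,-0.08],"roll": 0},
    {"grip": 0,"slide": [0.002,0,-0.13],"roll": 0}
  ]
}}

```text
time_s: 10.6
tcp_pos: [0.5856, 0.1412, 0.2261]
eef_rot: [-180.0, 0.0, -84.9]
contact_force: [1.6, -0.2, 0.3]
gripper_width: 0.054
```

```bash
python3 snap.py j wrist scene side
```

```text
[0.5856 0.1412 0.2261] [-179.9763    0.0294  -84.8963] [ 32.1154  14.5031 -10.4837  -0.017  -64.9788 -27.0045] [ 1.5705 -0.1651  0.3417] 10.6
```

View pics/wrist_j.png

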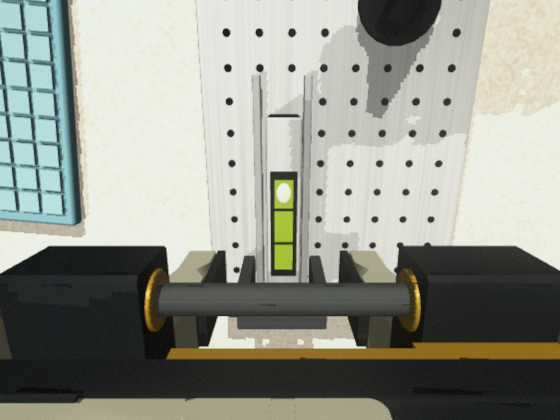

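Emit:
{"op": "apply_moves", "data": {
  "commands": [
    {"grip": 0.2,"slide": [0.1506,0.0847,0.026],"roll": 27.8},
    {"grip": 0.2,"slide": [0.1506,0.0847,0.026],"roll": 27.8},
    {"grip": 0.2,"slide": [0.1506,0.0847,0.026],"roll": 27.8},
    {"grip": 0.2,"slide": [0.1506,0.0847,0.026],"roll": 27.8}
  ],
  "grip_force": 60
}}

```text
time_s: 11.25
tcp_pos: [0.512, -0.019, 0.1969]
eef_rot: [179.9, -0.1, -113.0]
contact_force: [0.1, 0.1, -0.3]
gripper_width: 0.0703
```

```bash
python3 snap.py k wrist scene side; python3 - <<'E'
from h import *
np.set_printoptions(precision=4,suppress=True)
z=np.load("wrist_k.npz");W=cloud(z["d"],z);d=z["d"];s=get_state()
m=(d>0)&(np.hypot(W[...,0]-.5146,W[...,1]+.0164)<.05)&(W[...,2]>.105)&(W[...,2]<.125)
P=W[m];print(len(P),cv2.minAreaRect((P[:,:2]*1000).astype(np.float32)) if len(P)>20 else 0)
# level rear vs slot mouth from picture j
z=np.load("wrist_j.npz");W=cloud(z["d"],z);d=z["d"]
yaw=np.radians(5.12);ex=np.array([np.cos(yaw),np.sin(yaw)]);ey=np.array([-ex[1],ex[0]])
H=(W-np.array([.5658,.0701,.0654]))@np.array([-.005,.0457,.9989]);Q=W[...,:2]-np.array([.5447,.0953]);qx=Q@ex;qy=Q@ey
L=(d>0)&(abs(H-.045)<.003)&(abs(qx-.045)<.016)&(qy>-.08)&(qy<.05)
Rr=(d>0)&(abs(H-.01)<.003)&(abs(abs(qx-.045)-.0205)<.006)&(qy<0)
print("level rear",np.percentile(qy[L],[.3]),"x",np.percentile(qx[L],[1,99]),"Hmed",np.median(H[L]),"rail mouth",np.percentile(qy[Rr],1))
c=dict(np.load("scene_k.npz"));
E
```

```text
[ 0.512  -0.019   0.1969] [ 179.8567   -0.0558 -112.9741] [ 19.8125   7.538  -23.4734  -0.0657 -59.1318 -42.7529] [ 0.0678  0.0948 -0.3226] 11.25
1798 ((513.555908203125, -15.191360473632812), (51.98081588745117, 15.650800704956055), 67.4203109741211)
level rear [-0.0274] x [0.0305 0.0558] Hmed 0.04528958062476632 rail mouth -0.05810552416074598
```

View pics/wrist_k.png

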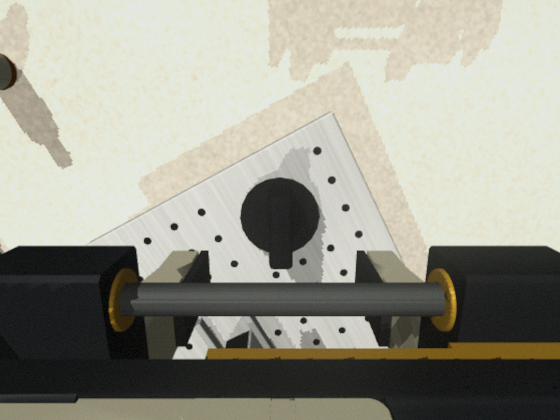

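View pics/scene_k.png

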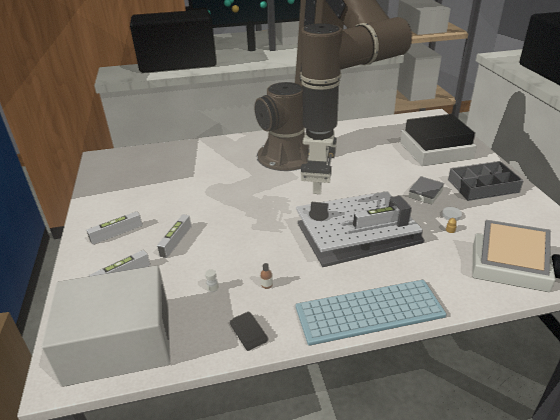

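View pics/side_k.png

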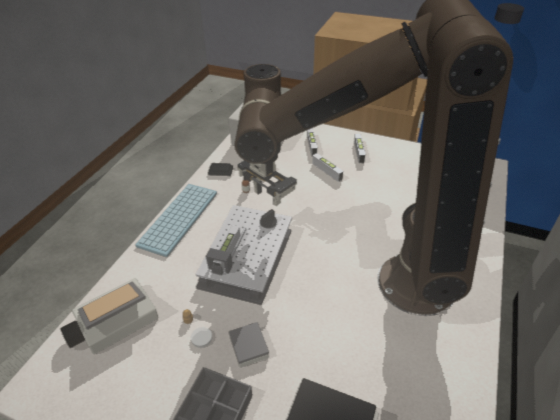

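The scene view shows the level under the bridge at (380,212), and the side view shows it at (225,245); both can see the vial. The level's rear is 30.7 mm inside the slot mouth against an expected 30, so it is seated. Now I'll lower onto the knob.

Emit:
{"op": "apply_moves", "data": {
  "commands": [
    {"grip": 0.2,"slide": [-0.003,0,0.05],"roll": -0.4},
    {"grip": 0.2,"slide": [-0.003,0,0.096],"roll": -0.4},
    {"grip": 0.2,"slide": [-0.003,0,0.096],"roll": -0.4},
    {"grip": 0.2,"slide": [-0.003,0,0.096],"roll": -0.4}
  ]
}}

```text
time_s: 11.9
tcp_pos: [0.5169, -0.0134, 0.1035]
eef_rot: [-179.9, 0.0, -112.2]
contact_force: [0.7, 0.4, -0.0]
gripper_width: 0.0701
```

```bash
python3 -c "
from plant import *
s=get_state();print(s)"
```

```text
{'time_s': 11.9, 'joints': array([ 2.03068693e+01,  1.38859161e+01, -2.97893552e+01,  4.61160354e-02,
       -4.62680958e+01, -4.25836993e+01]), 'qd': array([-0.3430546 , -1.44078949,  0.60042016, -0.04238599,  0.2042118 ,
       -0.14526585]), 'joint_torque': array([-1.90150109e-02, -4.04700279e+01,  2.14258254e+01,  5.12240186e+00,
       -4.15633712e-02, -5.57797703e-04]), 'tcp_pos': array([ 0.51693917, -0.01344154,  0.10354103]), 'eef_rot': array([-1.79935739e+02,  1.37569812e-02, -1.12244959e+02]), 'contact_force': array([ 0.69018367,  0.44798612, -0.04764553]), 'moment': array([ 0.09659298, -0.09151161,  0.00704249]), 'gripper_width': 0.07005260893616189}
```

Emit:
{"op": "apply_moves", "data": {
  "commands": [
    {"grip": 0.2,"slide": [0.003,0.002,0.0015],"roll": 0.3},
    {"grip": 0.2,"slide": [0.003,0.002,0.0015],"roll": 0.3},
    {"grip": 1,"slide": [0.003,0.002,0.0015],"roll": 0.3},
    {"grip": 1,"slide": [0.003,0.002,0.0015],"roll": 0.3},
    {"grip": 1,"slide": [0.003,0.002,0.0015],"roll": 0.3}
  ]
}}

```text
time_s: 12.52
tcp_pos: [0.5127, -0.0162, 0.101]
eef_rot: [-180.0, 0.0, -112.6]
contact_force: [0.1, -0.5, -0.0]
gripper_width: 0.0458
```

Emit:
{"op": "apply_moves", "data": {
  "commands": [
    {"grip": 1,"slide": [0,0,0],"roll": 0},
    {"grip": 1,"slide": [0,0,0],"roll": 0},
    {"grip": 1,"slide": [0,0,0],"roll": 0}
  ]
}}

```text
time_s: 12.9
tcp_pos: [0.5143, -0.0167, 0.1012]
eef_rot: [-179.8, 0.0, -112.6]
contact_force: [12.2, -16.0, -14.3]
gripper_width: 0.0163
```

Emit:
{"op": "apply_moves", "data": {
  "commands": [
    {"grip": 1,"slide": [0,0,0.004],"roll": 0},
    {"grip": 1,"slide": [0.001,0,0.008],"roll": 0},
    {"grip": 1,"slide": [0.001,0,0.011],"roll": 0},
    {"grip": 1,"slide": [0.001,0,0.011],"roll": 0}
  ]
}}

```text
time_s: 13.4
tcp_pos: [0.5145, -0.0183, 0.0917]
eef_rot: [-179.7, 0.0, -112.6]
contact_force: [1.6, -10.7, 12.0]
gripper_width: 0.0159
```

Emit:
{"op": "apply_moves", "data": {
  "commands": [
    {"grip": 1,"slide": [0.001,-0.0005,0.002],"roll": 0},
    {"grip": 1,"slide": [0.0015,-0.0005,0.004],"roll": 0},
    {"grip": 1,"slide": [0.0015,-0.0005,0.004],"roll": 0}
  ]
}}

```text
time_s: 13.78
tcp_pos: [0.5145, -0.019, 0.0878]
eef_rot: [-179.7, 0.1, -112.6]
contact_force: [0.6, -5.6, 12.8]
gripper_width: 0.0156
```

```bash
python3 -c "
from plant import *
s=get_state();print(s['tcp_pos'],s['contact_force'],s['moment'],s['time_s'])"; python3 snap.py l scene side; python3 - <<'E'
import cv2
a=cv2.imread("pics/side_l.png")[190:300,180:310];b=cv2.imread("pics/scene_l.png")[170:260,290:430]
a=cv2.resize(a,(390,330),interpolation=2);b=cv2.resize(b,(390,250),interpolation=2);b=cv2.copyMakeBorder(b,0,80,0,0,0)
cv2.imwrite("pics/cl.png",cv2.hconcat([a,b]))
E
```

```text
[ 0.51451328 -0.01897788  0.08783231] [ 0.571319   -5.59391852 12.76949003] [-0.85161468 -0.45091422  0.01547402] 13.775
[ 0.5145 -0.019   0.0878] [-179.7481    0.103  -112.5922] [ 19.8296  14.8099 -31.2213   0.1359 -43.7135 -42.5201] [ 0.5713 -5.5939 12.7695] 13.775
```

View pics/cl.png

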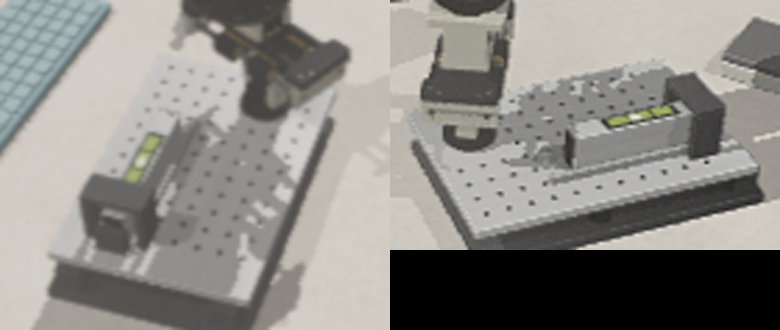

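Emit:
{"op": "apply_moves", "data": {
  "commands": [
    {"grip": 1,"slide": [0.0005,0,0.002],"roll": 0},
    {"grip": 1,"slide": [0.0005,0,0.004],"roll": 0},
    {"grip": 1,"slide": [0.0005,0,0.004],"roll": 0}
  ]
}}

```text
time_s: 14.25
tcp_pos: [0.5145, -0.0194, 0.0852]
eef_rot: [-179.7, 0.1, -112.6]
contact_force: [-3.0, -4.0, 27.0]
gripper_width: 0.0155
```

Emit:
{"op": "apply_moves", "data": {
  "commands": [
    {"grip": 1,"slide": [0,0,-0.0008],"roll": 0},
    {"grip": 1,"slide": [0,0,-0.0008],"roll": 0}
  ]
}}

```text
time_s: 14.5
tcp_pos: [0.5145, -0.0194, 0.0854]
eef_rot: [-179.7, 0.1, -112.6]
contact_force: [-0.7, -5.0, 20.2]
gripper_width: 0.0159
```

```bash
cat > bub.py <<'E'
import sys
from h import *
np.set_printoptions(precision=4,suppress=True)
s=get_state();print(s['tcp_pos'],s['eef_rot'],s['contact_force'],s['moment'],s['time_s'],s['gripper_width'])
yaw=np.radians(5.12);ex=np.array([np.cos(yaw),np.sin(yaw),0]);ey=np.array([-ex[1],ex[0],0])
ctr=np.array([.5447,.0953,0])+.045*ex+.0505*ey  # seat: rear -.029+.08
ctr[2]=.057+.0455
ss=np.arange(-45,45.1,.5)/1000;tt=np.arange(-3,3.1,.5)/1000
out=[]
for n in ["scene","side"]:
    c=get_calibration(n);p,d=capture(n);cv2.imwrite(f"pics/{n}_{sys.argv[1]}.png",p[:,:,::-1])
    G=ctr+ss[None,:,None]*ey+tt[:,None,None]*ex
    uv=proj(G.reshape(-1,3),c).reshape(G.shape[:2]+(2,)).astype(np.float32)
    I=cv2.remap(p,uv[...,0],uv[...,1],cv2.INTER_LINEAR).astype(float)
    big=np.arange(-20,20.1,.5)/1000;G=ctr+ss[None,:,None]*ey+big[:,None,None]*ex
    uv=proj(G.reshape(-1,3),c).reshape(G.shape[:2]+(2,)).astype(np.float32)
    V=cv2.remap(p,uv[...,0],uv[...,1],cv2.INTER_CUBIC);out.append(cv2.resize(V[:,:,::-1],None,fx=4,fy=4))
    m=I.mean(0)
    print(n,"blue profile");print([(int(1000*a),int(b),int(r)) for a,b,r in zip(ss[::4],m[::4,2],m[::4,0])])
cv2.imwrite(f"pics/bub_{sys.argv[1]}.png",cv2.vconcat(out))
E
python3 bub.py m
```

```text
[ 0.5145 -0.0194  0.0854] [-179.7165    0.1155 -112.5721] [-0.7042 -4.9659 20.2157] [-0.5851  0.5524  0.0084] 14.5 0.015914218034989675
scene blue profile
[(-45, 170, 171), (-43, 125, 126), (-41, 71, 75), (-39, 61, 75), (-37, 76, 107), (-35, 94, 140), (-33, 104, 156), (-31, 104, 156), (-29, 102, 153), (-27, 101, 152), (-25, 102, 153), (-23, 103, 154), (-21, 104, 155), (-19, 103, 153), (-17, 97, 145), (-15, 87, 130), (-13, 83, 122), (-11, 93, 138), (-9, 102, 155), (-7, 102, 155), (-5, 102, 154), (-3, 102, 154), (-1, 102, 154), (1, 99, 151), (3, 100, 152), (5, 117, 160), (7, 144, 174), (9, 176, 193), (11, 194, 206), (13, 202, 213), (15, 198, 211), (17, 188, 205), (19, 180, 199), (21, 169, 190), (23, 145, 177), (25, 109, 158), (27, 100, 154), (29, 101, 155), (31, 102, 155), (33, 100, 152), (35, 89, 135), (37, 67, 92), (39, 65, 70), (41, 101, 102), (43, 140, 142), (45, 162, 164)]
side blue profile
[(-45, 164, 167), (-43, 140, 145), (-41, 117, 130), (-39, 100, 122), (-37, 104, 137), (-35, 111, 154), (-33, 114, 160), (-31, 115, 161), (-29, 115, 161), (-27, 115, 161), (-25, 115, 162), (-23, 113, 159), (-21, 112, 156), (-19, 107, 148), (-17, 102, 137), (-15, 101, 136), (-13, 108, 149), (-11, 113, 158), (-9, 114, 160), (-7, 115, 162), (-5, 117, 163), (-3, 121, 164), (-1, 131, 168), (1, 148, 177), (3, 164, 185), (5, 176, 190), (7, 184, 195), (9, 180, 193), (11, 177, 193), (13, 169, 188), (15, 158, 182), (17, 145, 175), (19, 128, 168), (21, 119, 163), (23, 115, 160), (25, 113, 155), (27, 110, 144), (29, 106, 131), (31, 104, 118), (33, 102, 108), (35, 101, 106), (37, 102, 105), (39, 102, 104), (41, 101, 104), (43, 100, 104), (45, 101, 104)]
```

View pics/bub_m.png

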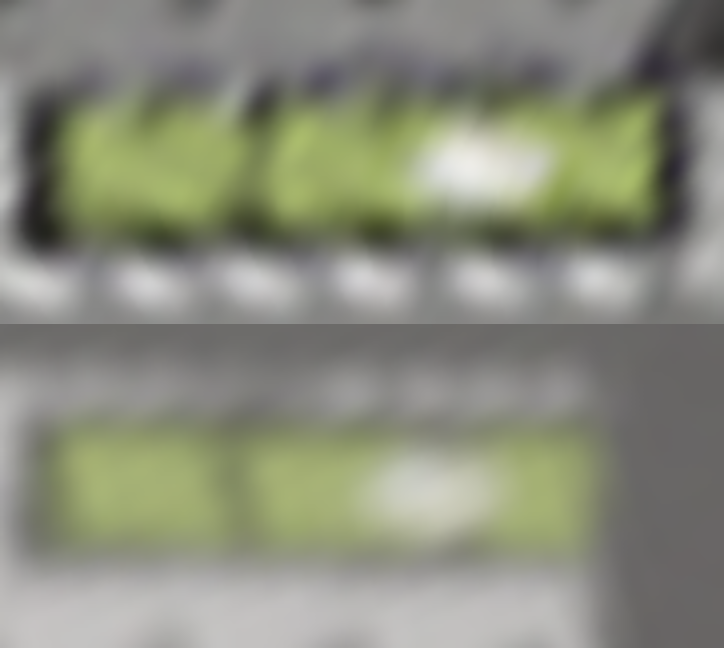

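The rectified vial shows the bubble on the bridge side of the middle, at about +15 mm in the scene view. I'll let it settle and measure again.

Emit:
{"op": "apply_moves", "data": {
  "commands": [
    {"grip": 1,"slide": [0,0,0],"roll": 0},
    {"grip": 1,"slide": [0,0,0],"roll": 0},
    {"grip": 1,"slide": [0,0,0],"roll": 0},
    {"grip": 1,"slide": [0,0,0],"roll": 0},
    {"grip": 1,"slide": [0,0,0],"roll": 0}
  ]
}}

```text
time_s: 15.22
tcp_pos: [0.5145, -0.0194, 0.0854]
eef_rot: [-179.7, 0.1, -112.6]
contact_force: [-0.7, -4.4, 20.3]
gripper_width: 0.0156
```

```bash
sed -i 's/^    print(n,"blue.*$/    g=m[:,2]-np.median(m[:,2]); k=(abs(ss)<.034)\&(g>25); lk=(ss>-.02)\&(ss<-.008); print(n,"bubble",1000*(ss[k]*g[k]).sum()\/max(g[k].sum(),1),"ext",1000*ss[k].min() if k.any() else 0,1000*ss[k].max() if k.any() else 0,"line-",1000*ss[lk][np.argmin(m[lk,0])],"line+",1000*ss[(ss>.008)\&(ss<.02)][np.argmin(m[(ss>.008)\&(ss<.02),0])])/' bub.py; python3 bub.py n
```

```text
[ 0.5145 -0.0194  0.0854] [-179.7194    0.1107 -112.5688] [-0.7144 -4.4207 20.338 ] [-0.5908  0.6089  0.0041] 15.225 0.015552742965023505
scene bubble 16.866764298818754 ext 8.5 25.5 line- -13.0 line+ 8.5
side bubble 14.195264043948255 ext 6.5 22.0 line- -16.0 line+ 8.5
```

Emit:
{"op": "apply_moves", "data": {
  "commands": [
    {"grip": 1,"slide": [0,0,-0.0003],"roll": 6},
    {"grip": 1,"slide": [0,0,-0.0006],"roll": 12},
    {"grip": 1,"slide": [0,0,-0.0009],"roll": 18},
    {"grip": 1,"slide": [0,0,-0.0012],"roll": 24},
    {"grip": 1,"slide": [0,0,-0.0015],"roll": 30}
  ]
}}

```text
time_s: 15.95
tcp_pos: [0.5142, -0.019, 0.0868]
eef_rot: [-179.8, 0.2, -142.7]
contact_force: [-2.9, -0.4, 20.2]
gripper_width: 0.0155
```

```bash
python3 bub.py o
```

```text
[ 0.5142 -0.019   0.0868] [-179.8458    0.2262 -142.7496] [-2.8601 -0.3751 20.1562] [0.5084 1.2231 0.1035] 15.95 0.015464992271871935
scene bubble 11.76119721313806 ext 3.0 20.5 line- -12.5 line+ 19.5
side bubble 15.23972784306795 ext 7.5 23.0 line- -16.0 line+ 8.5
```

Emit:
{"op": "apply_moves", "data": {
  "commands": [
    {"grip": 1,"slide": [0,0,-0.0003],"roll": 6},
    {"grip": 1,"slide": [0,0,-0.0006],"roll": 12},
    {"grip": 1,"slide": [0,0,-0.0009],"roll": 18},
    {"grip": 1,"slide": [0,0,-0.0012],"roll": 24},
    {"grip": 1,"slide": [0,0,-0.0014],"roll": 28}
  ]
}}

```text
time_s: 16.68
tcp_pos: [0.5141, -0.0185, 0.0882]
eef_rot: [-180.0, 0.3, -170.7]
contact_force: [-3.4, 3.3, 21.9]
gripper_width: 0.0157
```

Emit:
{"op": "apply_moves", "data": {
  "commands": [
    {"grip": 1,"slide": [0,0,0],"roll": 0},
    {"grip": 1,"slide": [0,0,0],"roll": 0},
    {"grip": 1,"slide": [0,0,0],"roll": 0},
    {"grip": 1,"slide": [0,0,0],"roll": 0},
    {"grip": 1,"slide": [0,0,0],"roll": 0}
  ]
}}

```text
time_s: 17.3
tcp_pos: [0.5141, -0.0185, 0.0882]
eef_rot: [-180.0, 0.3, -170.6]
contact_force: [-3.5, 2.5, 20.5]
gripper_width: 0.0156
```

Emit:
{"op": "apply_moves", "data": {
  "commands": [
    {"grip": 1,"slide": [0,0,0],"roll": 0},
    {"grip": 1,"slide": [0,0,0],"roll": 0},
    {"grip": 1,"slide": [0,0,0],"roll": 0},
    {"grip": 1,"slide": [0,0,0],"roll": 0},
    {"grip": 1,"slide": [0,0,0],"roll": 0}
  ]
}}

```text
time_s: 17.92
tcp_pos: [0.5141, -0.0185, 0.0882]
eef_rot: [-180.0, 0.3, -170.6]
contact_force: [-4.0, 2.7, 21.0]
gripper_width: 0.0153
```

```bash
python3 bub.py p
```

```text
[ 0.5141 -0.0185  0.0882] [-179.9986    0.2744 -170.565 ] [-4.0177  2.6838 21.0305] [ 1.2109  1.5388 -0.0224] 17.925 0.015345378888063628
scene bubble 3.5485359972442305 ext -4.5 11.0 line- -12.0 line+ 14.5
side bubble -0.7662080787657686 ext -8.5 7.0 line- -16.0 line+ 11.5
```

View pics/bub_p.png

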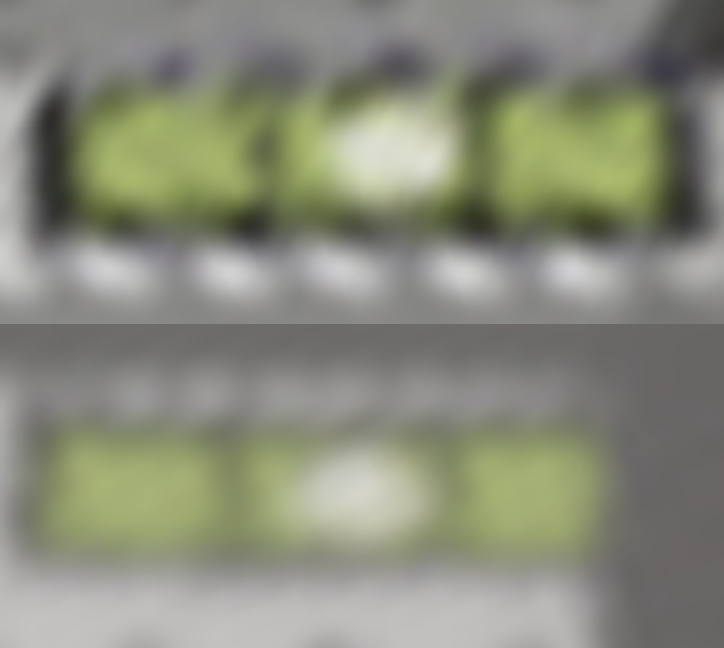

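The bubble is now between the lines, about 2 mm toward the bridge (+2.3 in the scene view, +1.5 in the side view). I'll trim it by 7° more.

Emit:
{"op": "apply_moves", "data": {
  "commands": [
    {"grip": 1,"slide": [0.0,0,-0.0003],"roll": 4},
    {"grip": 1,"slide": [0,0,-0.0005],"roll": 7},
    {"grip": 1,"slide": [0,0,-0.0005],"roll": 7},
    {"grip": 1,"slide": [0,0,-0.0005],"roll": 7},
    {"grip": 1,"slide": [0,0,-0.0005],"roll": 7}
  ]
}}

```text
time_s: 18.65
tcp_pos: [0.5141, -0.0184, 0.0886]
eef_rot: [180.0, 0.3, -177.6]
contact_force: [-4.7, 3.4, 20.0]
gripper_width: 0.0155
```

Emit:
{"op": "apply_moves", "data": {
  "commands": [
    {"grip": 1,"slide": [0,0,0],"roll": 0},
    {"grip": 1,"slide": [0,0,0],"roll": 0},
    {"grip": 1,"slide": [0,0,0],"roll": 0},
    {"grip": 1,"slide": [0,0,0],"roll": 0},
    {"grip": 1,"slide": [0,0,0],"roll": 0}
  ]
}}

```text
time_s: 19.27
tcp_pos: [0.5141, -0.0184, 0.0886]
eef_rot: [180.0, 0.3, -177.6]
contact_force: [-3.8, 4.0, 19.9]
gripper_width: 0.0156
```

Emit:
{"op": "apply_moves", "data": {
  "commands": [
    {"grip": 1,"slide": [0,0,0],"roll": 0},
    {"grip": 1,"slide": [0,0,0],"roll": 0},
    {"grip": 1,"slide": [0,0,0],"roll": 0},
    {"grip": 1,"slide": [0,0,0],"roll": 0},
    {"grip": 1,"slide": [0,0,0],"roll": 0}
  ]
}}

```text
time_s: 19.9
tcp_pos: [0.5141, -0.0184, 0.0886]
eef_rot: [180.0, 0.3, -177.6]
contact_force: [-3.8, 4.2, 20.5]
gripper_width: 0.0157
```

```bash
python3 bub.py q
```

```text
[ 0.5141 -0.0184  0.0886] [ 179.9628    0.2657 -177.5649] [-3.8063  4.2494 20.5327] [ 1.368   1.4357 -0.0684] 19.9 0.015722809512973522
scene bubble 1.8024028888663897 ext -6.0 10.0 line- -12.0 line+ 15.0
side bubble -2.728611707276017 ext -10.5 5.0 line- -16.0 line+ 11.0
```

View pics/bub_q.png

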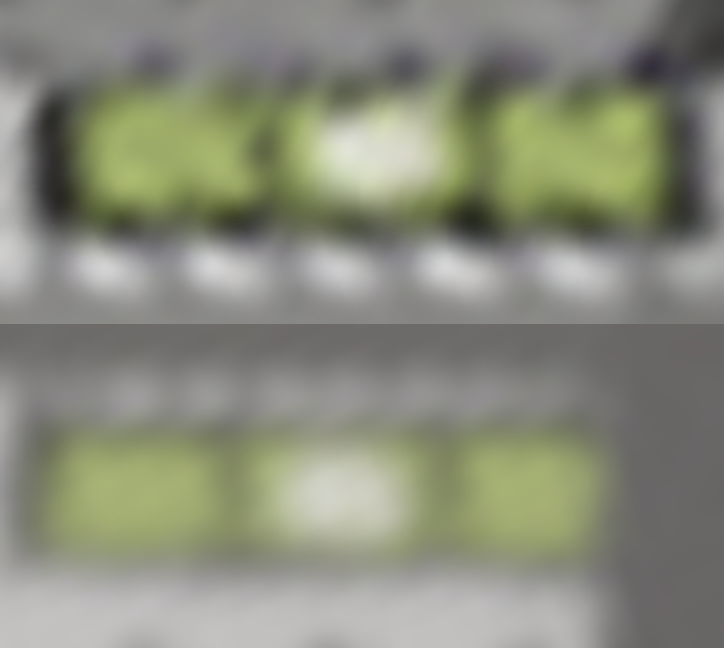

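View pics/scene_q.png

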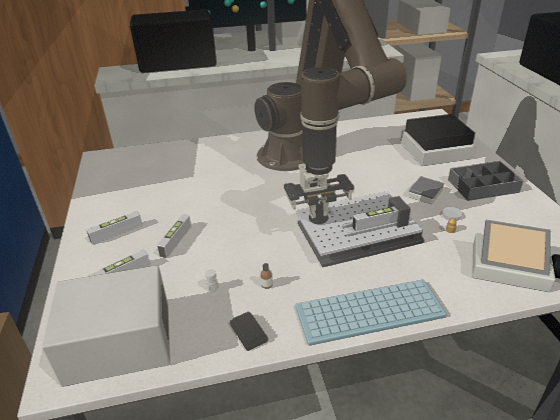

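```bash
python3 -c "
from plant import *
print(close_job()); s=get_state();print(s['contact_force'],s['gripper_width'],s['time_s'])"
```

```text
the job is handed in; nothing more can be done
None
the job is handed in; nothing more can be done
```

The job is done and handed in at about 20 s of the 69 s allowed. The arm is still gripping the knob, pressing the foot onto its pad, with the bubble centred.

- **Level:** I took the bar nearest the base, at 0.557 m. I laid it in the slot and slid it under the bridge until the push force rose to 16 N with almost no further travel. After release, its rear end measured 30.7 mm inside the slot mouth, against an expected 30 mm.
- **Knob and foot:** I gripped the bar and pressed down until the foot seated. Going from 20 N to 27 N of push moved the tool by only about 0.2 mm. I then turned the knob clockwise by about 65° in total.
- **Last checks:** The settled bubble stood +0.3 mm from the middle of its lines in the scene camera and −0.2 mm in the side camera. The downward push was a steady 20.5 N, a touch above the 15 to 20 N range. The side load on the gripper was about 6 N, and the grip force was set to 60 N.
- **Other items:** In the last scene picture, the loose things on the bench look undisturbed.

No check failed. The two cameras disagreed by only about 0.5 mm on the bubble.

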